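# Draw one dip tub from the slide dispenser

### The arm

A 6-joint arm with a two-finger parallel gripper is mounted at the origin on the work surface. World frame = base frame: x ahead of the robot, y to its left, z up, the work surface at z = 0. Lengths are in m, angles in degrees, forces in N, time in s.
With the tool pointing down it reaches from about 0.375 to 0.9 m from the base axis. Payload 3.1 kg.
Tool frame: the origin (TCP) lies on the centre line of the jaws, within the pads' length; the fingertips stand 19 mm ahead of it and the grasp point (between the pads) is the TCP (tips_ahead is the distance from the TCP to the fingertips, in m); z points along the fingers, y is the line along which they close (so a half turn about z gives the same grasp; the last joint's range is limited). The gripper opens to 87 mm and grips with 3 to 60 N. Pads are 19 mm wide; open, the fingers measure 117 mm over their backs; the gripper's body (75 mm by 190 mm) begins 51 mm behind the grasp point.
Start: joints at [62.997, 30.224, 82.088, -0, 67.689, -10.227], TCP at [0.18, 0.598, 0.242] pointing down, gripper open.
Joint ranges: [-176.69, 176.69], [-43.24, 126.21], [12.49, 139.97], [-82, 262], [0, 151.66], [-163.58, 163.58]. Speed limits (degrees/s): [159.86, 159.86, 180, 180, 180, 180].

### API

Orientations are given as a 3x3 rotation matrix whose columns are the frame's x, y, z axes.
In Python, from rig import read_state, capture, hand_in, trace, landmark_of, tips_ahead gives the robot as it stands.
- The arm moves only by the shell command python3 -m jog 'ROWS'. ROWS is JSON, a list of rows, each an object of numbers: "tx", "ty", "tz": the shift along the tool's x, y, z in cm; "roll": the turn about the tool's z in rad; "jaw": the opening, from 0 (shut) to 1 (fully open). A call has 1 to 8 rows; each row shifts and turns the commanded pose from where the row before left it, along the tool's axes as they then stand; what a row does not reach is not made up. A row lasts 1/10 s, in which the tool goes at most 50 mm and 8.59 degrees, less where a joint would pass 70% of its speed; a pose out of reach is approached as far as the arm can. A call with a gripper value outside its range is refused whole. The fingers move at their own pace and stop on an object; the grip force is fixed at half the most. Time passes only in rows, so rows that do not move let the fingers close. It gives the time, the measured TCP pose, the force, the opening and the grip force at its end, in the units of the state.
- read_state(): the state, without advancing time (a new reading comes with each control period).
- capture(name): name is "side" or "top" or "wrist"; returns a dict with "img" (480x640x3 uint8, red, green, blue), "vertical_fov" (degrees; the focal length in pixels is half the picture's height over the tangent of half this angle, whatever the lens; pixels are square), "cx", "cy" (the principal point, pixels), "cam_to_world" (4x4, takes a point from camera to world coordinates); the wrist camera has in their place "tool_from_camera" (4x4, takes a point from camera to tool coordinates, whose origin is the TCP and whose axes are the flange's). Camera axes: x right, y up, looking along -z (the intrinsics and any distortion apply to the point x, -y, -z); pixel columns grow to the right and rows downward; lengths in m; the calibration is good to about 2 mm. The wrist camera is an equidistant fisheye: a pixel r from the principal point sees the ray r / f radians off the axis. A picture is of the moment at which its call begins: read the wrist's pose just before it. There is no depth.
- hand_in(): hands the job in; it is judged then, once.
Trained networks look in the newest picture that a camera, given by its name, has taken for a name from the list of things; names that differ only in an ending like _2 or _b are one class to them, and where a whole thing is asked for, a point or a joint stands for the part that bears it (a point fixed in the world has none). Each returns a list of dicts, best first, with "p" (0 to 1); they miss things now and then, are a little off and sometimes report something else, mostly with a low value. They report only what shows in the picture. A call takes as long as a camera call.
- trace(camera, thing): "pixels" (480x640 bool, what is visible of it) and "bbox" ([left, top, width, height] in pixels, round what is visible of it).
- landmark_of(camera, thing): "point" ([row, column] in pixels: a listed point, or the origin of a listed thing).
The state is a dict: "time_s": time; "joint_positions": joint angles; "qvel": joint speeds; "tau": joint torques, N m; "position": TCP position; "tcp_rot": TCP orientation; "force": force on the tool from outside, world axes, zero at the start; "moment": the same for the moment, N m; "opening": opening from 0.0 (shut) to 1.0 (fully open); "grasp_force": force on a finger pad.
Only numpy, scipy, OpenCV 4.12 (cv2) and the standard library are available. Lean on these libraries where they do the work, as an engineer would, in place of code of your own. Each camera call takes 0.05 s, during which the arm holds its last target. There are 200 camera calls.

### The job

Serve one yellow-lidded dip tub: pull the yellow dispenser's knob all the way out until its slide clicks, take the tub out of the slide and set it down upright (do not drop it) flat in the blue tray, then push the knob fully home so that the next tub falls into the slide. The dispensers stand loose: do not let them skid on the counter, leave the red one shut, and do not shift the tray or knock the bottle and jar.

Things in the scene. Friction and masses are not known exactly. Their poses are not given: they have to be found in the camera images.
- yellow_dispenser: yellow steel dispenser standing loose on the counter (4 kg; over about 20 N it skids). Origin: on the counter under the centre of its square tower; -x is the way the slide pulls out, z up. Tower 78 x 78 mm, 120 mm high, with a yellow cap; a 53 mm high tail reaches back to x = +164 mm. Holds three yellow-lidded tubs, the lowest in the slide.
- yellow_pocket (a point): Centre of the floor of the slide's tub pocket, 16 mm above the counter; moves with the slide: under the tower at home, 120 mm in front when drawn. Pocket 74 mm long between its front wall (7 mm thick, top 56 mm above the counter) and the deck behind; its sides are open, so a drawn tub can be gripped from above across the slide.
- yellow_dispenser_slide (a joint): Slide of the yellow dispenser: 0 m = fully home (end stop), 0.120 m = fully out (end stop). It clicks over a spring ridge at about 9 mm and again at about 111 mm (about 9 N needed, 2 N between), and is drawn to the nearer end stop once past a ridge.
- yellow_dispenser_knob (a point): Centre of the yellow knob's head, a cylinder 36 mm across and 22 mm long, its axis along the slide (the dispenser's x), 42 mm above the counter, on a 14 mm neck 43 mm long. At home it lies 99 mm in front (-x) of the tower's centre. It can be gripped from above across its width. Axes as the dispenser's.
- red_dispenser: Red: an identical dispenser with a red cap and knob and two red-lidded tubs. Leave alone. Its place may be swapped with the yellow one's.
- red_dispenser_slide (a joint): Slide of the red dispenser: 0 m = home; it must stay there.
- yellow_tub1: The lowest yellow-lidded tub (the one to serve), in the slide's pocket: white tub with a yellow lid, 62 mm across the lid (the top 8 mm), 61 mm across the body, 28 mm high, 90 g. Origin: centre of its underside, z up.
- yellow_tub2: The next yellow-lidded tub, same size, stacked on the first; it must end standing in the pocket under the tower.
- tray: Blue loose tray, 160 mm (its x) by 200 mm (its y), rim 20 mm high, walls and floor 5 mm thick, empty. Origin: centre of its underside.
- mustard: Bystander: yellow squeeze bottle, 60 mm across, 170 mm high. Origin: centre of its underside.
- mayo_jar: Bystander: white jar with blue cap, 80 mm across, 120 mm high. Origin: centre of its underside.

How it is judged:
By the outcome, as a careful person would: the job done as asked, in the order asked, and still so for the second after the job is handed in, with the robot touching nothing.
It also fails if it takes over 67 s, if anything falls off the work surface, if the arm or the gripper's body presses on something with over 40 N, if the wrist force passes 120 N, or if a joint passes its speed limit or range.

## Working session

There is one attempt and no reset: what is moved stays moved. The work goes in short steps, Python scripts to look and compute and a shell command to move; the robot and the scene stay as the last step left them, time stands still between calls to the robot, and variables do not carry over. Pictures are saved under pics/ and viewed, at most 10 in all, crops included, and the job is handed in when it is done.

```bash
mkdir -p pics; ls; cat > h.py <<'E'
import numpy as np, cv2
from rig import *
def ray(c,px,state=None):
    r,co=px; f=240/np.tan(np.radians(c["vertical_fov"]/2))
    u,v=(co-c["cx"])/f,(r-c["cy"])/f
    M=np.array(c["cam_to_world"]); d=M[:3,:3]@np.array([u,-v,-1]); return M[:3,3],d
def at(c,px,z):
    o,d=ray(c,px); return o+d*(z-o[2])/d[2]
def tri(a,b):
    (o1,d1),(o2,d2)=a,b; d1=d1/np.linalg.norm(d1); d2=d2/np.linalg.norm(d2)
    A=np.stack([d1,-d2],1); t=np.linalg.lstsq(A,o2-o1,rcond=None)[0]
    p,q=o1+d1*t[0],o2+d2*t[1]; return (p+q)/2,np.linalg.norm(p-q)
E
python3 - <<'E'
from h import *
print({k:v for k,v in capture("top").items() if k!="img"})
s=read_state();print(s["position"],s["tcp_rot"],s["force"],tips_ahead)
C={n:capture(n) for n in("top","side")}
for n in C: cv2.imwrite(f"pics/{n}0.png",C[n]["img"][:,:,::-1])
for t,z in [("yellow_dispenser",0),("yellow_pocket",.016),("yellow_dispenser_knob",.042),("red_dispenser",0),("tray",0),("mustard",0),("mayo_jar",0)]:
    L={}
    for n in C:
        r=landmark_of(n,t)
        for k in r[:2]: print(t,n,round(k["p"],2),np.round(k["point"]),np.round(at(C[n],k["point"],z),3))
        if r:L[n]=ray(C[n],r[0]["point"])
    if len(L)==2: p,e=tri(L["top"],L["side"]);print("  tri",p.round(3),round(e,4))
E
```

```text
pics
{'vertical_fov': 53.311518101364136, 'cx': 322.34217868574325, 'cy': 236.66101610293407, 'cam_to_world': array([[ 0.01097815,  0.98285741, -0.18404021,  0.40414342],
       [-0.999843  ,  0.00822943, -0.01569262,  0.05905364],
       [-0.01390906,  0.18418359,  0.98279344,  0.92600958],
       [ 0.        ,  0.        ,  0.        ,  1.        ]])}
[0.18004421 0.59778493 0.24057378] [[-9.57457476e-01  2.88572693e-01 -9.91388005e-04]
 [ 2.88574135e-01  9.57455581e-01 -1.94387764e-03]
 [ 3.88259973e-04 -2.14726911e-03 -9.99997619e-01]] [-0.19343302 -0.0674032  -0.69486908] 0.019
yellow_dispenser top 0.68 [191. 264.] [0.671 0.191 0.   ]
yellow_dispenser side 0.83 [230. 338.] [0.671 0.185 0.   ]
  tri [ 0.673  0.192 -0.006] 0.0012
yellow_pocket top 0.56 [185. 261.] [0.677 0.196 0.016]
yellow_pocket side 0.88 [224. 342.] [0.682 0.184 0.016]
  tri [0.684 0.197 0.004] 0.0072
yellow_dispenser_knob top 0.59 [233. 262.] [0.575 0.187 0.042]
yellow_dispenser_knob side 0.83 [222. 304.] [0.581 0.205 0.042]
  tri [0.572 0.184 0.06 ] 0.0017
red_dispenser top 0.75 [193. 372.] [ 0.667 -0.026  0.   ]
red_dispenser top 0.18 [192. 266.] [0.669 0.189 0.   ]
red_dispenser side 0.74 [284. 372.] [ 0.663 -0.04   0.   ]
  tri [ 0.671 -0.027 -0.015] 0.0004
tray top 0.86 [297. 537.] [ 0.464 -0.337  0.   ]
tray side 0.78 [408. 349.] [ 0.461 -0.338  0.   ]
  tri [ 0.463 -0.337 -0.001] 0.0029
mustard top 0.65 [250. 148.] [0.548 0.416 0.   ]
mustard top 0.39 [188. 267.] [0.677 0.187 0.   ]
mustard side 0.7 [222. 341.] [0.692 0.211 0.   ]
mustard side 0.58 [199. 270.] [0.543 0.392 0.   ]
  tri [ 0.667  0.418 -0.137] 0.2206
mayo_jar top 0.75 [177. 494.] [ 0.702 -0.269  0.   ]
mayo_jar side 0.67 [347. 434.] [ 0.699 -0.271  0.   ]
  tri [ 0.701 -0.27  -0.002] 0.0029
```

View pics/top0.png

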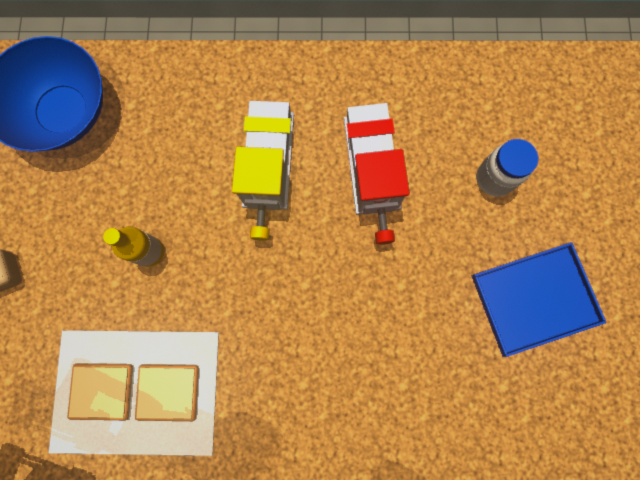

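View pics/side0.png

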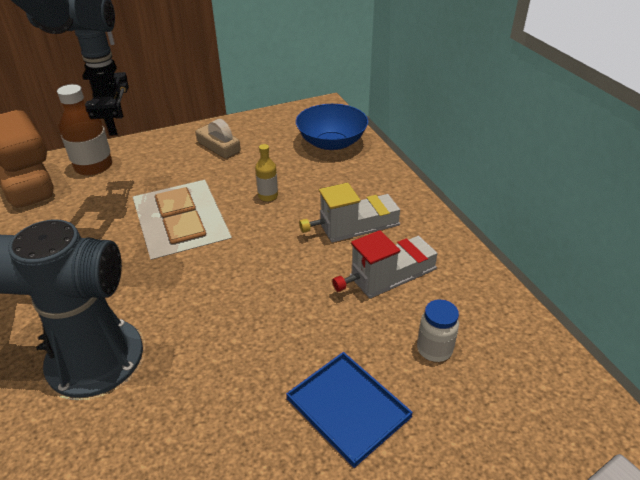

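The top view shows the yellow dispenser at about (260,175) with its knob at (260,232). The red one is at (382,175), the tray at (538,298), the bottle at (130,240) and the jar at (508,165). The side view agrees with this layout. I'll move the arm towards a hover over the yellow knob.

```bash
python3 -m jog '[{"tx":-3.2,"ty":-2.1},{"tx":-3.2,"ty":-2.1},{"tx":-3.2,"ty":-2.1},{"tx":-3.2,"ty":-2.1},{"tx":-3.2,"ty":-2.1},{"tx":-3.2,"ty":-2.1},{"tx":-3.2,"ty":-2.1},{"tx":-3.2,"ty":-2.1}]'
python3 -m jog '[{"tx":-3.2,"ty":-2.1},{"tx":-3.2,"ty":-2.1},{"tx":-3.2,"ty":-2.1},{"tx":-3.2,"ty":-2.1},{"tx":-3.2,"ty":-2.1},{"tx":-3.2,"ty":-2.1},{"roll":-0.14},{"roll":-0.14}]'
python3 -m jog '[{"roll":-0.06},{}]'
cat >> h.py <<'E'
def wray(c,s,px):
    r,co=px; f=240/np.tan(np.radians(c["vertical_fov"]/2))
    u,v=co-c["cx"],r-c["cy"]; R=np.hypot(u,v); th=R/f
    d=np.array([np.sin(th)*u/R,-np.sin(th)*v/R,-np.cos(th)])
    T=np.array(c["tool_from_camera"]); W=np.array(s["tcp_rot"])
    return np.array(s["position"])+W@T[:3,3], W@T[:3,:3]@d
def wat(c,s,px,z):
    o,d=wray(c,s,px); return o+d*(z-o[2])/d[2]
E
python3 - <<'E'
from h import *
s=read_state(); c=capture("wrist"); cv2.imwrite("pics/w1.png",c["img"][:,:,::-1])
print(s["position"],np.round(s["tcp_rot"],4))
for t,z in [("yellow_dispenser",0),("yellow_pocket",.016),("yellow_dispenser_knob",.042)]:
    for k in landmark_of("wrist",t)[:2]: print(t,round(k["p"],2),np.round(k["point"]),wat(c,s,k["point"],z).round(4))
t=capture("top")
# yellow components in top picture: cap (z .12)and tail band, knob; 
hsv=cv2.cvtColor(t["img"],cv2.COLOR_RGB2HSV)
print([at(t,p,z).round(4) for p,z in [((101,249),.053),((103,289),.053),((194,282),.12),((192,234),.12),((148,237),.12),((149,283),.12)]])
E
```

```text
[0.18034998 0.59840562 0.24158231] [[-0.9575  0.2886  0.    ]
 [ 0.2886  0.9575  0.    ]
 [-0.      0.     -1.    ]]
[array([0.8379, 0.2202, 0.053 ]), array([0.834 , 0.1414, 0.053 ]), array([0.6303, 0.1432, 0.12  ]), array([0.6333, 0.2275, 0.12  ]), array([0.7145, 0.2258, 0.12  ]), array([0.7131, 0.1436, 0.12  ])]$[0]: bad value
$[0]: bad value
$[0]: bad value
```

View pics/w1.png

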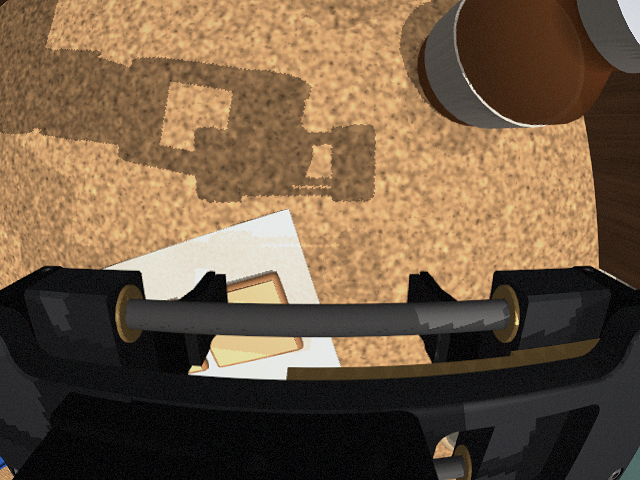

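The wrist view shows only the bread paper and the gripper. The rows were refused, so I'll give every key in each row.

```bash
python3 -m jog '[{"tx":-3.2,"ty":-2.1,"tz":0,"roll":0,"jaw":1},{"tx":-3.2,"ty":-2.1,"tz":0,"roll":0,"jaw":1},{"tx":-3.2,"ty":-2.1,"tz":0,"roll":0,"jaw":1},{"tx":-3.2,"ty":-2.1,"tz":0,"roll":0,"jaw":1},{"tx":-3.2,"ty":-2.1,"tz":0,"roll":0,"jaw":1},{"tx":-3.2,"ty":-2.1,"tz":0,"roll":0,"jaw":1},{"tx":-3.2,"ty":-2.1,"tz":0,"roll":0,"jaw":1}]'
python3 -m jog '[{"tx":-3.2,"ty":-2.1,"tz":0,"roll":0,"jaw":1},{"tx":-3.2,"ty":-2.1,"tz":0,"roll":0,"jaw":1},{"tx":-3.2,"ty":-2.1,"tz":0,"roll":0,"jaw":1},{"tx":-3.2,"ty":-2.1,"tz":0,"roll":0,"jaw":1},{"tx":-3.2,"ty":-2.1,"tz":0,"roll":0,"jaw":1},{"tx":-3.2,"ty":-2.1,"tz":0,"roll":-0.14,"jaw":1},{"tx":0,"ty":0,"tz":0,"roll":-0.13,"jaw":1},{"tx":0,"ty":0,"tz":0,"roll":0,"jaw":1}]'
python3 - <<'E'
from h import *
s=read_state(); c=capture("wrist"); cv2.imwrite("pics/w2.png",c["img"][:,:,::-1])
print(s["position"],np.round(s["tcp_rot"],4))
for t,z in [("yellow_dispenser",0),("yellow_pocket",.016),("yellow_dispenser_knob",.042)]:
    for k in landmark_of("wrist",t)[:2]: print(t,round(k["p"],2),np.round(k["point"]),wat(c,s,k["point"],z).round(4))
E
```

```text
time_s: 1.8
position: [0.3533, 0.3918, 0.2418]
tcp_rot: [[-0.957, 0.288, 0.001], [0.288, 0.957, 0.0], [-0.0, 0.0, -1.0]]
force: [0.2, 0.7, -0.0]
opening: 1.005
grasp_force: 0.0
time_s: 2.6
position: [0.5007, 0.2159, 0.2415]
tcp_rot: [[-1.0, 0.026, 0.0], [0.026, 1.0, 0.0], [-0.0, 0.0, -1.0]]
force: [-0.0, 0.0, 0.4]
opening: 1.001
grasp_force: 0.0
[0.50066091 0.21587859 0.24153079] [[-9.997e-01  2.550e-02  0.000e+00]
 [ 2.550e-02  9.997e-01  2.000e-04]
 [-0.000e+00  2.000e-04 -1.000e+00]]
yellow_dispenser 0.82 [351. 298.] [0.6719 0.1889 0.    ]
yellow_dispenser_knob 0.58 [288. 297.] [0.5716 0.1938 0.042 ]
```

View pics/w2.png

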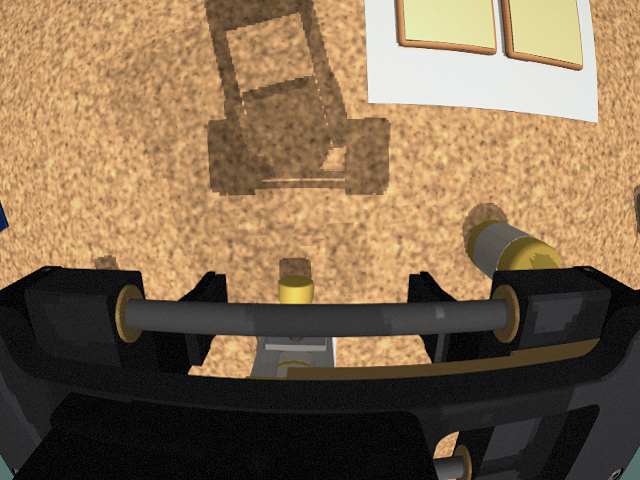

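The wrist view shows the yellow knob at about (col 296, row 290) just above the finger rod, with its head half hidden. I'll move forward for a clearer look.

```bash
python3 -m jog '[{"tx":-3.5,"ty":-1.2,"tz":0,"roll":0,"jaw":1},{"tx":-3.5,"ty":-1.2,"tz":0,"roll":0,"jaw":1},{"tx":-3.5,"ty":0,"tz":0,"roll":0,"jaw":1},{"tx":-2,"ty":0,"tz":0,"roll":0,"jaw":1},{"tx":0,"ty":0,"tz":0,"roll":0,"jaw":1},{"tx":0,"ty":0,"tz":0,"roll":0,"jaw":1}]'
python3 - <<'E'
from h import *
s=read_state(); c=capture("wrist"); cv2.imwrite("pics/w3.png",c["img"][:,:,::-1])
print(s["position"],np.round(s["tcp_rot"],4)); print(np.round(c["tool_from_camera"],3))
for t,z in [("yellow_dispenser",0),("yellow_pocket",.016),("yellow_dispenser_knob",.042)]:
    for k in landmark_of("wrist",t)[:2]: print(t,round(k["p"],2),np.round(k["point"]),wat(c,s,k["point"],z).round(4))
E
```

```text
time_s: 3.4
position: [0.6231, 0.1908, 0.241]
tcp_rot: [[-1.0, 0.022, -0.002], [0.022, 1.0, -0.0], [0.002, -0.0, -1.0]]
force: [-0.5, 0.3, -0.2]
opening: 1.0
grasp_force: 0.0
[0.62309738 0.19081775 0.24100873] [[-9.997e-01  2.250e-02 -2.100e-03]
 [ 2.250e-02  9.997e-01 -1.000e-04]
 [ 2.100e-03 -1.000e-04 -1.000e+00]]
[[ 0.001  0.967  0.255  0.069]
 [ 1.    -0.    -0.001 -0.001]
 [-0.001  0.255 -0.967 -0.143]
 [ 0.     0.     0.     1.   ]]
yellow_dispenser 0.78 [253. 314.] [0.6704 0.1864 0.    ]
yellow_dispenser_knob 0.74 [163. 317.] [0.5716 0.1915 0.042 ]
```

View pics/w3.png

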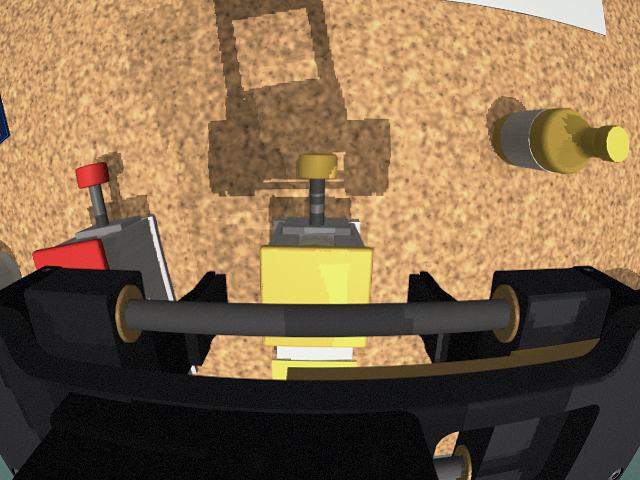

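The wrist view shows the knob head spanning columns 299–337 at rows 153–180 and the yellow cap with front corners (261,249) and (372,249). From these I'll work out the yaw.

```bash
python3 - <<'E'
from h import *
s=read_state(); c=capture("wrist")
for n,p,z in [("kl",(166,299),.042),("kr",(166,337),.042),("neck",(202,317.5),.045),("cfl",(249,261),.12),("cfr",(249,372),.12),("cbl",(345,264),.12),("cbr",(347,368),.12),("tailL",(352,277),.053),("tailR",(352,353),.053)]: print(n,wat(c,s,p,z).round(4))
E
```

```text
kl [0.574  0.1748 0.042 ]
kr [0.5748 0.2096 0.042 ]
neck [0.6076 0.191  0.045 ]
cfl [0.63   0.1482 0.12  ]
cfr [0.6317 0.2311 0.12  ]
cbl [0.7127 0.1445 0.12  ]
cbr [0.7165 0.2304 0.12  ]
tailL [0.7616 0.1456 0.053 ]
tailR [0.7632 0.2247 0.053 ]
```

```bash
python3 -m jog '[{"tx":2.6,"ty":0,"tz":0,"roll":0.01,"jaw":1},{"tx":2.6,"ty":0,"tz":0,"roll":0,"jaw":1},{"tx":0,"ty":0,"tz":4,"roll":0,"jaw":1},{"tx":0,"ty":0,"tz":4,"roll":0,"jaw":1},{"tx":0,"ty":0,"tz":3,"roll":0,"jaw":1},{"tx":0,"ty":0,"tz":2,"roll":0,"jaw":1},{"tx":0,"ty":0,"tz":0,"roll":0,"jaw":1},{"tx":0,"ty":0,"tz":0,"roll":0,"jaw":1}]'
python3 - <<'E'
from h import *
s=read_state(); c=capture("wrist"); cv2.imwrite("pics/w4.png",c["img"][:,:,::-1])
print(s["position"])
for t,z in [("yellow_dispenser_knob",.042)]:
    for k in landmark_of("wrist",t)[:2]: print(t,round(k["p"],2),np.round(k["point"]),wat(c,s,k["point"],z).round(4))
    for k in trace("wrist",t)[:1]: 
        print(k["p"],k["bbox"]); m=np.argwhere(k["pixels"]); print(m.mean(0), wat(c,s,m.mean(0),.05))
E
```

```text
time_s: 4.45
position: [0.5723, 0.1917, 0.112]
tcp_rot: [[-0.999, 0.033, 0.0], [0.033, 0.999, 0.0], [-0.0, 0.0, -1.0]]
force: [-0.1, 0.2, 0.2]
opening: 0.997
grasp_force: 0.0
[0.5722556  0.1916931  0.11196383]
yellow_dispenser_knob 0.74 [261. 319.] [0.5725 0.1924 0.042 ]
0.68 [2.1, 241.4, 38.5, 39.0]
[261.45690377  18.02761506] [ 0.56710364 -0.03344797  0.05      ]
```

View pics/w4.png

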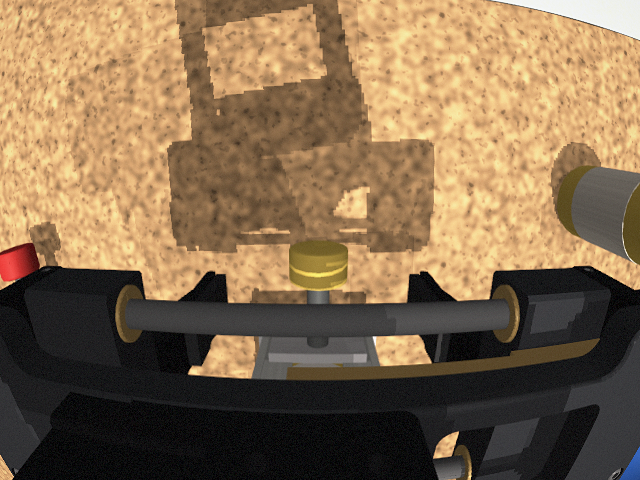

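The knob (columns 289–348, centre 318) sits centred between the fingers. I'll descend and grip.

```bash
python3 -m jog '[{"tx":0.1,"ty":0.05,"tz":2.5,"roll":0,"jaw":1},{"tx":0,"ty":0,"tz":2.5,"roll":0,"jaw":1},{"tx":0,"ty":0,"tz":2,"roll":0,"jaw":1},{"tx":0,"ty":0,"tz":0,"roll":0,"jaw":1},{"tx":0,"ty":0,"tz":0,"roll":0,"jaw":0.5},{"tx":0,"ty":0,"tz":0,"roll":0,"jaw":0.5},{"tx":0,"ty":0,"tz":0,"roll":0,"jaw":0.5},{"tx":0,"ty":0,"tz":0,"roll":0,"jaw":0.5}]'
python3 -m jog '[{"tx":0,"ty":0,"tz":0,"roll":0,"jaw":0.42},{"tx":0,"ty":0,"tz":0,"roll":0,"jaw":0.38},{"tx":0,"ty":0,"tz":0,"roll":0,"jaw":0.34},{"tx":0,"ty":0,"tz":0,"roll":0,"jaw":0.3},{"tx":0,"ty":0,"tz":0,"roll":0,"jaw":0.3},{"tx":0,"ty":0,"tz":0,"roll":0,"jaw":0.3}]'
```

```text
time_s: 5.4
position: [0.572, 0.1922, 0.0427]
tcp_rot: [[-0.999, 0.033, 0.002], [0.033, 0.999, 0.0], [-0.002, 0.0, -1.0]]
force: [-0.0, 0.3, 0.8]
opening: 0.716
grasp_force: 0.0
time_s: 6.0
position: [0.5713, 0.1923, 0.0416]
tcp_rot: [[-0.999, 0.033, 0.0], [0.033, 0.999, 0.0], [-0.0, 0.0, -1.0]]
force: [-0.9, 1.8, 0.2]
opening: 0.406
grasp_force: 30.0
```

```bash
python3 -m jog '[{"tx":0.3,"ty":0,"tz":0,"roll":0,"jaw":0.3},{"tx":0.3,"ty":0,"tz":0,"roll":0,"jaw":0.3},{"tx":0.3,"ty":0,"tz":0,"roll":0,"jaw":0.3},{"tx":0.3,"ty":0,"tz":0,"roll":0,"jaw":0.3}]'
python3 -m jog '[{"tx":1,"ty":0,"tz":0,"roll":0,"jaw":0.3},{"tx":1,"ty":0,"tz":0,"roll":0,"jaw":0.3},{"tx":1,"ty":0,"tz":0,"roll":0,"jaw":0.3},{"tx":1,"ty":0,"tz":0,"roll":0,"jaw":0.3},{"tx":1,"ty":0,"tz":0,"roll":0,"jaw":0.3},{"tx":1,"ty":0,"tz":0,"roll":0,"jaw":0.3}]'
python3 -m jog '[{"tx":1,"ty":0,"tz":0,"roll":0,"jaw":0.3},{"tx":1,"ty":0,"tz":0,"roll":0,"jaw":0.3},{"tx":1,"ty":0,"tz":0,"roll":0,"jaw":0.3},{"tx":0.3,"ty":0,"tz":0,"roll":0,"jaw":0.3},{"tx":0,"ty":0,"tz":0,"roll":0,"jaw":0.3}]'
```

```text
time_s: 6.4
position: [0.5636, 0.1926, 0.0416]
tcp_rot: [[-0.999, 0.033, 0.01], [0.033, 0.999, 0.001], [-0.009, 0.001, -1.0]]
force: [7.0, 2.9, -5.7]
opening: 0.405
grasp_force: 30.0
time_s: 7.0
position: [0.4989, 0.1952, 0.0416]
tcp_rot: [[-0.999, 0.033, 0.001], [0.033, 0.999, 0.001], [-0.001, 0.001, -1.0]]
force: [2.1, 5.7, -4.6]
opening: 0.406
grasp_force: 30.0
time_s: 7.5
position: [0.4662, 0.1963, 0.0416]
tcp_rot: [[-0.999, 0.033, 0.002], [0.033, 0.999, 0.001], [-0.002, 0.001, -1.0]]
force: [2.6, 6.4, -4.0]
opening: 0.403
grasp_force: 30.0
```

```bash
python3 -m jog '[{"tx":0.3,"ty":0.1,"tz":0,"roll":0,"jaw":0.3},{"tx":0.3,"ty":0,"tz":0,"roll":0,"jaw":0.3},{"tx":0.3,"ty":0,"tz":0,"roll":0,"jaw":0.3},{"tx":0.3,"ty":0,"tz":0,"roll":0,"jaw":0.3},{"tx":0,"ty":0,"tz":0,"roll":0,"jaw":0.3},{"tx":0,"ty":0,"tz":0,"roll":0,"jaw":0.3}]'
```

```text
time_s: 8.1
position: [0.453, 0.197, 0.0416]
tcp_rot: [[-0.999, 0.033, -0.002], [0.033, 0.999, -0.0], [0.002, -0.0, -1.0]]
force: [-0.6, 3.6, -1.4]
opening: 0.404
grasp_force: 30.0
```

```bash
python3 -m jog '[{"tx":0.2,"ty":0,"tz":0,"roll":0,"jaw":0.3},{"tx":0.1,"ty":0,"tz":0,"roll":0,"jaw":0.3},{"tx":0,"ty":0,"tz":0,"roll":0,"jaw":0.3}]'
python3 - <<'E'
from h import *
s=read_state(); t=capture("top"); print(s["position"],s["force"])
for n,z in [("yellow_dispenser",0),("yellow_pocket",.016),("yellow_tub1",.016),("yellow_dispenser_knob",.042)]:
    for k in landmark_of("top",n)[:2]: print(n,round(k["p"],2),np.round(k["point"]),at(t,k["point"],z).round(4))
cv2.imwrite("pics/t2.png",t["img"][:,:,::-1])
E
```

```text
time_s: 8.4
position: [0.4515, 0.1971, 0.0416]
tcp_rot: [[-0.999, 0.033, 0.0], [0.033, 0.999, 0.0], [-0.0, 0.0, -1.0]]
force: [1.7, 3.0, -3.6]
opening: 0.406
grasp_force: 30.0
[0.45146767 0.19705691 0.04158212] [ 1.70080335  2.9505948  -3.61944088]
yellow_dispenser 0.65 [190. 267.] [0.6712 0.1855 0.    ]
yellow_pocket 0.9 [247. 257.] [0.5528 0.1991 0.016 ]
yellow_pocket 0.17 [175. 493.] [ 0.701  -0.2624  0.016 ]
yellow_tub1 0.56 [245. 261.] [0.5572 0.1913 0.016 ]
yellow_tub1 0.41 [185. 266.] [0.6783 0.1863 0.016 ]
```

The top network puts the pocket at x≈0.553, and the TCP has travelled 120 mm, so the slide is fully out. I'll release, rise and look at the tub.

```bash
python3 -m jog '[{"tx":0,"ty":0,"tz":0,"roll":0,"jaw":0.6},{"tx":0,"ty":0,"tz":0,"roll":0,"jaw":1},{"tx":0,"ty":0,"tz":0,"roll":0,"jaw":1},{"tx":0,"ty":0,"tz":0,"roll":0,"jaw":1},{"tx":0,"ty":0,"tz":-3,"roll":0,"jaw":1},{"tx":0,"ty":0,"tz":-4,"roll":0,"jaw":1},{"tx":0,"ty":0,"tz":-3,"roll":0,"jaw":1}]'
python3 -m jog '[{"tx":-2.5,"ty":0,"tz":-1,"roll":0,"jaw":1},{"tx":-3,"ty":0,"tz":0,"roll":0,"jaw":1},{"tx":-3,"ty":0,"tz":0,"roll":0,"jaw":1},{"tx":-1.5,"ty":0,"tz":0,"roll":0,"jaw":1},{"tx":0,"ty":0,"tz":0,"roll":0,"jaw":1},{"tx":0,"ty":0,"tz":0,"roll":0,"jaw":1}]'
python3 - <<'E'
from h import *
s=read_state(); c=capture("wrist"); cv2.imwrite("pics/w5.png",c["img"][:,:,::-1]); print(s["position"])
for t,z in [("yellow_dispenser_knob",.042),("yellow_pocket",.016),("yellow_tub1",.016)]:
    for k in landmark_of("wrist",t)[:2]: print(t,round(k["p"],2),np.round(k["point"]),wat(c,s,k["point"],z).round(4))
E
```

```text
time_s: 9.35
position: [0.4512, 0.1968, 0.143]
tcp_rot: [[-0.999, 0.033, -0.0], [0.033, 0.999, -0.0], [0.0, -0.0, -1.0]]
force: [0.6, -0.6, -0.3]
opening: 0.939
grasp_force: 0.0
time_s: 9.95
position: [0.55, 0.1935, 0.151]
tcp_rot: [[-0.999, 0.033, -0.003], [0.033, 0.999, -0.0], [0.003, -0.0, -1.0]]
force: [-0.2, 0.7, 0.2]
opening: 1.0
grasp_force: 0.0
[0.54996457 0.19347142 0.15103173]
yellow_dispenser_knob 0.86 [104. 319.] [0.4536 0.1972 0.042 ]
yellow_tub1 0.98 [383. 319.] [0.6888 0.1904 0.016 ]
yellow_tub1 0.94 [244. 315.] [0.5575 0.1909 0.016 ]
```

View pics/w5.png

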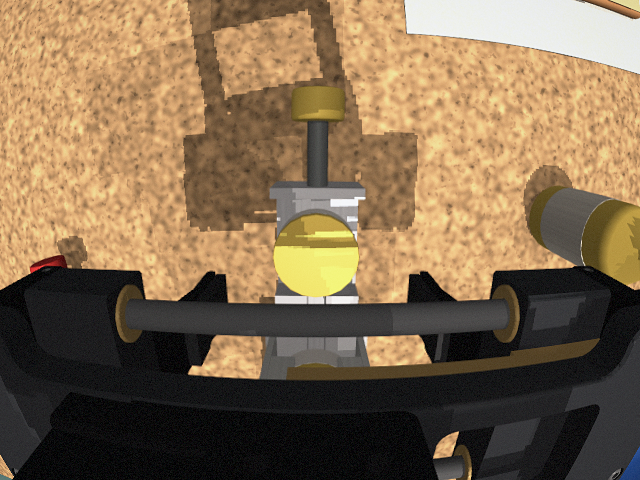

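The view shows the slide out and the tub's lid at columns 273–359, rows 213–297, in the pocket. The knob is at (319,104). Now its position:

```bash
python3 - <<'E'
from h import *
s=read_state(); c=capture("wrist")
hsv=cv2.cvtColor(c["img"],cv2.COLOR_RGB2HSV)
for p in [(255,273),(255,359),(213,316),(297,316),(255,316)]: print(p,wat(c,s,p,.044).round(4))
print("wall",wat(c,s,(190,269),.056),wat(c,s,(190,365),.056))
E
```

```text
(255, 273) [0.557  0.1619 0.044 ]
(255, 359) [0.5589 0.2227 0.044 ]
(213, 316) [0.5279 0.1933 0.044 ]
(297, 316) [0.5901 0.1913 0.044 ]
(255, 316) [0.5579 0.1923 0.044 ]
wall [0.50936342 0.16347949 0.056     ] [0.51133378 0.22561287 0.056     ]
```

```bash
python3 -m jog '[{"tx":-0.8,"ty":-0.1,"tz":2,"roll":0,"jaw":1},{"tx":0,"ty":0,"tz":3,"roll":0,"jaw":1},{"tx":0,"ty":0,"tz":3,"roll":0,"jaw":1},{"tx":0,"ty":0,"tz":2,"roll":0,"jaw":1},{"tx":0,"ty":0,"tz":1.1,"roll":0,"jaw":1},{"tx":0,"ty":0,"tz":0,"roll":0,"jaw":1},{"tx":0,"ty":0,"tz":0,"roll":0,"jaw":0.8}]'
python3 -m jog '[{"tx":0,"ty":0,"tz":0,"roll":0,"jaw":0.74},{"tx":0,"ty":0,"tz":0,"roll":0,"jaw":0.72},{"tx":0,"ty":0,"tz":0,"roll":0,"jaw":0.7},{"tx":0,"ty":0,"tz":0,"roll":0,"jaw":0.66},{"tx":0,"ty":0,"tz":0,"roll":0,"jaw":0.6},{"tx":0,"ty":0,"tz":0,"roll":0,"jaw":0.6}]'
```

```text
time_s: 10.9
position: [0.5597, 0.1926, 0.0411]
tcp_rot: [[-0.999, 0.033, 0.001], [0.033, 0.999, 0.0], [-0.001, 0.0, -1.0]]
force: [0.6, 0.1, 0.8]
opening: 0.966
grasp_force: 0.0
time_s: 11.5
position: [0.5597, 0.1925, 0.0412]
tcp_rot: [[-0.999, 0.033, 0.001], [0.033, 0.999, 0.0], [-0.001, 0.0, -1.0]]
force: [-0.6, -1.3, 5.1]
opening: 0.7
grasp_force: 32.0
```

```bash
python3 -m jog '[{"tx":0,"ty":0,"tz":-1,"roll":0,"jaw":0.6},{"tx":0,"ty":0,"tz":-2,"roll":0,"jaw":0.6},{"tx":0,"ty":0,"tz":-3,"roll":0,"jaw":0.6},{"tx":0,"ty":0,"tz":-3,"roll":0,"jaw":0.6},{"tx":0,"ty":0,"tz":-3,"roll":0,"jaw":0.6},{"tx":0,"ty":0,"tz":0,"roll":0,"jaw":0.6},{"tx":1,"ty":-2,"tz":0,"roll":0,"jaw":0.6},{"tx":1.5,"ty":-3,"tz":0,"roll":0,"jaw":0.6}]'
python3 -m jog '[{"tx":1.5,"ty":-4,"tz":0,"roll":0,"jaw":0.6},{"tx":1.5,"ty":-4,"tz":0,"roll":0,"jaw":0.6},{"tx":1.5,"ty":-4,"tz":0,"roll":0,"jaw":0.6},{"tx":1,"ty":-4,"tz":0,"roll":0,"jaw":0.6},{"tx":0,"ty":-4,"tz":0,"roll":0,"jaw":0.6},{"tx":0,"ty":-4,"tz":0,"roll":0,"jaw":0.6},{"tx":0,"ty":-4,"tz":0,"roll":0,"jaw":0.6},{"tx":0,"ty":-4,"tz":0,"roll":0,"jaw":0.6}]'
python3 -m jog '[{"tx":0,"ty":-4,"tz":0,"roll":0,"jaw":0.6},{"tx":0,"ty":-4,"tz":0,"roll":0,"jaw":0.6},{"tx":0,"ty":-4,"tz":0,"roll":0,"jaw":0.6},{"tx":0,"ty":-3,"tz":0,"roll":0,"jaw":0.6},{"tx":0,"ty":-1.3,"tz":0,"roll":0,"jaw":0.6},{"tx":0,"ty":0,"tz":0,"roll":0,"jaw":0.6},{"tx":0,"ty":0,"tz":0,"roll":0,"jaw":0.6}]'
python3 - <<'E'
from h import *
s=read_state(); print(s["position"],np.round(s["tcp_rot"],3),s["opening"],s["grasp_force"])
for n in("top","wrist"):
    c=capture(n)
    if n=="wrist": cv2.imwrite("pics/w6.png",c["img"][:,:,::-1])
    for t in("tray","yellow_tub1"):
        for k in landmark_of(n,t)[:2]: print(n,t,round(k["p"],2),np.round(k["point"]),(at(c,k["point"],0) if n=="top" else wat(c,s,k["point"],0)).round(4))
E
```

```text
time_s: 12.3
position: [0.5327, 0.1438, 0.1602]
tcp_rot: [[-1.0, 0.03, 0.001], [0.03, 1.0, 0.0], [-0.001, 0.0, -1.0]]
force: [0.1, -0.5, -1.0]
opening: 0.701
grasp_force: 31.8
time_s: 13.1
position: [0.4662, -0.1759, 0.1598]
tcp_rot: [[-0.999, 0.033, -0.002], [0.033, 0.999, 0.001], [0.002, 0.001, -1.0]]
force: [0.2, 1.0, -0.5]
opening: 0.699
grasp_force: 31.8
time_s: 13.8
position: [0.4612, -0.3357, 0.1598]
tcp_rot: [[-0.999, 0.033, -0.002], [0.033, 0.999, 0.003], [0.002, 0.003, -1.0]]
force: [-0.5, -0.2, -0.9]
opening: 0.699
grasp_force: 31.8
[ 0.46116209 -0.33572453  0.1597833 ] [[-0.999  0.033 -0.002]
 [ 0.033  0.999  0.003]
 [ 0.002  0.003 -1.   ]] 0.6993185704503373 31.793332683155313
top tray 0.93 [299. 536.] [ 0.4599 -0.3351  0.    ]
top yellow_tub1 0.8 [295. 571.] [ 0.4682 -0.4033  0.    ]
top yellow_tub1 0.5 [186. 264.] [0.6812 0.1923 0.    ]
wrist tray 0.75 [225. 320.] [ 0.4592 -0.3332  0.    ]
wrist yellow_tub1 0.63 [285. 314.] [ 0.5132 -0.3404  0.    ]
```

View pics/w6.png

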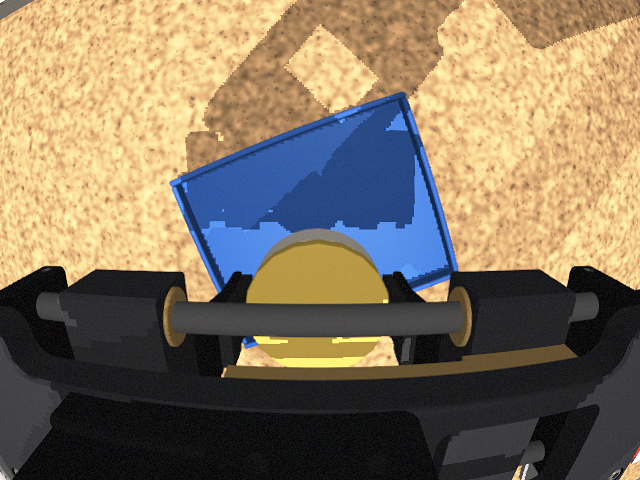

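The tub is held level above the tray's centre, so I'll lower it.

```bash
python3 -m jog '[{"tx":0,"ty":0,"tz":2.5,"roll":0,"jaw":0.6},{"tx":0,"ty":0,"tz":3,"roll":0,"jaw":0.6},{"tx":0,"ty":0,"tz":3,"roll":0,"jaw":0.6},{"tx":0,"ty":0,"tz":2.5,"roll":0,"jaw":0.6},{"tx":0,"ty":0,"tz":1,"roll":0,"jaw":0.6},{"tx":0,"ty":0,"tz":0.4,"roll":0,"jaw":0.6},{"tx":0,"ty":0,"tz":0,"roll":0,"jaw":0.6},{"tx":0,"ty":0,"tz":0,"roll":0,"jaw":0.6}]'
python3 -m jog '[{"tx":0,"ty":0,"tz":0.2,"roll":0,"jaw":0.6},{"tx":0,"ty":0,"tz":0.1,"roll":0,"jaw":0.6},{"tx":0,"ty":0,"tz":0.1,"roll":0,"jaw":0.6},{"tx":0,"ty":0,"tz":0,"roll":0,"jaw":0.6}]'
```

```text
time_s: 14.9
position: [0.4626, -0.3382, 0.0377]
tcp_rot: [[-0.999, 0.033, 0.002], [0.033, 0.999, -0.002], [-0.002, -0.002, -1.0]]
force: [0.4, -0.0, -1.1]
opening: 0.704
grasp_force: 31.8
time_s: 15.3
position: [0.4619, -0.3376, 0.0327]
tcp_rot: [[-0.999, 0.033, 0.0], [0.033, 0.999, -0.0], [-0.0, -0.0, -1.0]]
force: [0.3, -0.3, -0.4]
opening: 0.697
grasp_force: 31.8
```

```bash
python3 -m jog '[{"tx":0,"ty":0,"tz":0.1,"roll":0,"jaw":0.6},{"tx":0,"ty":0,"tz":0.1,"roll":0,"jaw":0.6},{"tx":0,"ty":0,"tz":0,"roll":0,"jaw":0.6}]'
python3 -m jog '[{"tx":0,"ty":0,"tz":0.1,"roll":0,"jaw":0.6},{"tx":0,"ty":0,"tz":0,"roll":0,"jaw":0.6}]'
```

```text
time_s: 15.6
position: [0.4618, -0.3376, 0.0304]
tcp_rot: [[-0.999, 0.033, -0.0], [0.033, 0.999, 0.0], [0.0, 0.0, -1.0]]
force: [-0.4, 0.1, -0.4]
opening: 0.697
grasp_force: 31.8
time_s: 15.8
position: [0.4618, -0.3376, 0.0303]
tcp_rot: [[-0.999, 0.033, -0.0], [0.033, 0.999, -0.0], [0.0, -0.0, -1.0]]
force: [-1.8, 1.8, 5.6]
opening: 0.702
grasp_force: 32.0
```

Contact at 5.6 N. I'll open slowly and rise.

```bash
python3 -m jog '[{"tx":0,"ty":0,"tz":0,"roll":0,"jaw":0.72},{"tx":0,"ty":0,"tz":0,"roll":0,"jaw":0.76},{"tx":0,"ty":0,"tz":0,"roll":0,"jaw":0.85},{"tx":0,"ty":0,"tz":0,"roll":0,"jaw":0.95},{"tx":0,"ty":0,"tz":0,"roll":0,"jaw":0.95},{"tx":0,"ty":0,"tz":-1,"roll":0,"jaw":0.95},{"tx":0,"ty":0,"tz":-2,"roll":0,"jaw":0.95},{"tx":0,"ty":0,"tz":-3,"roll":0,"jaw":0.95}]'
python3 -m jog '[{"tx":0,"ty":0,"tz":-4,"roll":0,"jaw":0.95},{"tx":0,"ty":2,"tz":-3,"roll":0,"jaw":0.6},{"tx":0,"ty":4,"tz":0,"roll":0,"jaw":0.3},{"tx":0,"ty":4,"tz":0,"roll":0,"jaw":0},{"tx":0,"ty":4,"tz":0,"roll":0,"jaw":0},{"tx":0,"ty":4,"tz":0,"roll":0,"jaw":0},{"tx":0,"ty":4,"tz":0,"roll":0,"jaw":0},{"tx":0,"ty":4,"tz":0,"roll":0,"jaw":0}]'
python3 - <<'E'
from h import *
s=read_state(); print(s["position"])
t=capture("top"); cv2.imwrite("pics/t3.png",t["img"][:,:,::-1])
for n,z in [("yellow_dispenser",0),("yellow_dispenser_knob",.042),("yellow_tub1",0.005),("tray",0)]:
    for k in landmark_of("top",n)[:2]: print(n,round(k["p"],2),np.round(k["point"]),at(t,k["point"],z).round(4))
E
```

```text
time_s: 16.6
position: [0.4611, -0.3368, 0.0893]
tcp_rot: [[-0.999, 0.033, -0.002], [0.033, 0.999, 0.003], [0.002, 0.003, -1.0]]
force: [0.5, -0.3, 0.4]
opening: 0.948
grasp_force: 0.0
time_s: 17.4
position: [0.4703, -0.0763, 0.1603]
tcp_rot: [[-0.999, 0.033, 0.001], [0.033, 0.999, -0.0], [-0.001, -0.0, -1.0]]
force: [0.5, 0.5, -0.1]
opening: 0.396
grasp_force: 0.0
[ 0.47033482 -0.07630434  0.16032277]
yellow_dispenser 0.77 [191. 268.] [0.6704 0.1833 0.    ]
yellow_dispenser_knob 0.67 [298. 254.] [0.4534 0.197  0.042 ]
yellow_tub1 0.67 [297. 536.] [ 0.4634 -0.3342  0.005 ]
yellow_tub1 0.62 [185. 263.] [0.6803 0.193  0.005 ]
```

View pics/t3.png

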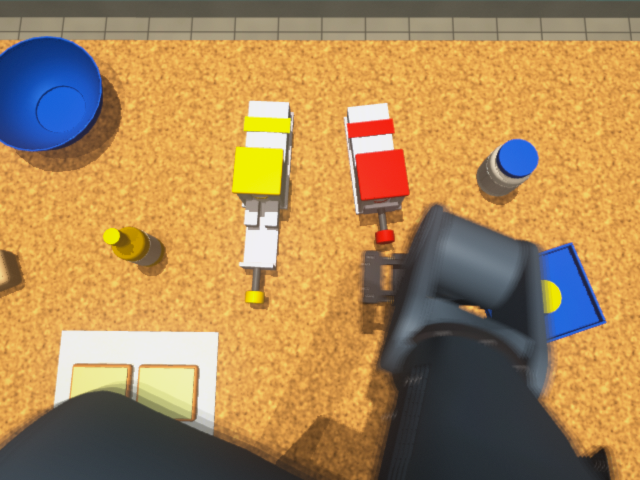

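The tub stands in the tray at (550,297), the slide is still out with its knob at (254,297), and the dispenser has not moved. I'll go in front of the knob with closed fingers.

```bash
python3 -m jog '[{"tx":1,"ty":4,"tz":0,"roll":0.007,"jaw":0},{"tx":1,"ty":4,"tz":0,"roll":0,"jaw":0},{"tx":1,"ty":4,"tz":0,"roll":0,"jaw":0},{"tx":1,"ty":4,"tz":0,"roll":0,"jaw":0},{"tx":1,"ty":4,"tz":0,"roll":0,"jaw":0},{"tx":1.4,"ty":4,"tz":0,"roll":0,"jaw":0},{"tx":0,"ty":0.9,"tz":0,"roll":0,"jaw":0},{"tx":0,"ty":0,"tz":0,"roll":0,"jaw":0}]'
```

```text
time_s: 18.45
position: [0.4172, 0.1737, 0.1598]
tcp_rot: [[-0.999, 0.038, 0.002], [0.038, 0.999, -0.0], [-0.002, -0.0, -1.0]]
force: [0.0, -0.5, 0.9]
opening: 0.006
grasp_force: 0.0
```

```bash
python3 -m jog '[{"tx":0,"ty":2.5,"tz":0,"roll":0,"jaw":0},{"tx":0,"ty":0,"tz":3,"roll":0,"jaw":0},{"tx":0,"ty":0,"tz":3,"roll":0,"jaw":0},{"tx":0,"ty":0,"tz":3,"roll":0,"jaw":0},{"tx":0,"ty":0,"tz":2.5,"roll":0,"jaw":0},{"tx":0,"ty":0,"tz":0,"roll":0,"jaw":0},{"tx":0,"ty":0,"tz":0,"roll":0,"jaw":0}]'
python3 -m jog '[{"tx":-0.5,"ty":0,"tz":0,"roll":0,"jaw":0},{"tx":-0.5,"ty":0,"tz":0,"roll":0,"jaw":0},{"tx":-0.3,"ty":0,"tz":0,"roll":0,"jaw":0},{"tx":-0.3,"ty":0,"tz":0,"roll":0,"jaw":0},{"tx":0,"ty":0,"tz":0,"roll":0,"jaw":0}]'
```

```text
time_s: 19.15
position: [0.418, 0.1971, 0.0445]
tcp_rot: [[-0.999, 0.042, -0.0], [0.042, 0.999, -0.0], [0.0, -0.0, -1.0]]
force: [-0.4, 0.4, 0.4]
opening: 0.01
grasp_force: 0.0
time_s: 19.65
position: [0.4336, 0.198, 0.045]
tcp_rot: [[-0.999, 0.04, 0.001], [0.04, 0.999, 0.0], [-0.001, 0.0, -1.0]]
force: [-0.0, -0.2, -1.0]
opening: 0.005
grasp_force: 0.0
```

```bash
python3 -m jog '[{"tx":-0.3,"ty":0,"tz":0,"roll":0,"jaw":0},{"tx":-0.3,"ty":0,"tz":0,"roll":0,"jaw":0},{"tx":-0.3,"ty":0,"tz":0,"roll":0,"jaw":0},{"tx":-0.3,"ty":0,"tz":0,"roll":0,"jaw":0},{"tx":-0.3,"ty":0,"tz":0,"roll":0,"jaw":0},{"tx":-0.3,"ty":0,"tz":0,"roll":0,"jaw":0}]'
python3 -m jog '[{"tx":-0.8,"ty":0,"tz":0,"roll":0,"jaw":0},{"tx":-1,"ty":0,"tz":0,"roll":0,"jaw":0},{"tx":-1,"ty":0,"tz":0,"roll":0,"jaw":0},{"tx":-1,"ty":0,"tz":0,"roll":0,"jaw":0},{"tx":-1,"ty":0,"tz":0,"roll":0,"jaw":0},{"tx":-1,"ty":0,"tz":0,"roll":0,"jaw":0},{"tx":-1,"ty":0,"tz":0,"roll":0,"jaw":0},{"tx":-0.5,"ty":0,"tz":0,"roll":0,"jaw":0}]'
```

```text
time_s: 20.25
position: [0.4507, 0.1971, 0.0443]
tcp_rot: [[-0.999, 0.039, -0.001], [0.039, 0.999, -0.0], [0.001, -0.0, -1.0]]
force: [-3.1, -0.4, 1.0]
opening: 0.003
grasp_force: 1.2
time_s: 21.05
position: [0.5257, 0.1941, 0.0446]
tcp_rot: [[-0.999, 0.04, 0.002], [0.04, 0.999, 0.0], [-0.002, 0.0, -1.0]]
force: [-2.1, -0.6, -1.5]
opening: 0.006
grasp_force: 1.1
```

```bash
python3 -m jog '[{"tx":-0.6,"ty":0,"tz":0,"roll":0,"jaw":0},{"tx":-0.5,"ty":0,"tz":0,"roll":0,"jaw":0},{"tx":-0.4,"ty":0,"tz":0,"roll":0,"jaw":0},{"tx":-0.2,"ty":0,"tz":0,"roll":0,"jaw":0},{"tx":0,"ty":0,"tz":0,"roll":0,"jaw":0}]'
python3 -m jog '[{"tx":-0.2,"ty":0,"tz":0,"roll":0,"jaw":0},{"tx":-0.2,"ty":0,"tz":0,"roll":0,"jaw":0},{"tx":-0.2,"ty":0,"tz":0,"roll":0,"jaw":0},{"tx":0,"ty":0,"tz":0,"roll":0,"jaw":0}]'
```

```text
time_s: 21.55
position: [0.5382, 0.1936, 0.0447]
tcp_rot: [[-0.999, 0.04, -0.006], [0.04, 0.999, -0.0], [0.006, -0.001, -1.0]]
force: [-6.8, -0.0, 3.7]
opening: 0.006
grasp_force: 3.3
time_s: 21.95
position: [0.5493, 0.1936, 0.0452]
tcp_rot: [[-0.999, 0.04, 0.005], [0.04, 0.999, 0.001], [-0.005, 0.001, -1.0]]
force: [0.5, 0.6, -0.0]
opening: 0.006
grasp_force: 0.0
```

The slide snapped past the ridge. I'll press gently to confirm the stop.

```bash
python3 -m jog '[{"tx":-0.1,"ty":0,"tz":0,"roll":0,"jaw":0},{"tx":-0.1,"ty":0,"tz":0,"roll":0,"jaw":0},{"tx":0,"ty":0,"tz":0,"roll":0,"jaw":0}]'
python3 -m jog '[{"tx":-0.1,"ty":0,"tz":0,"roll":0,"jaw":0},{"tx":0,"ty":0,"tz":0,"roll":0,"jaw":0}]'
```

```text
time_s: 22.25
position: [0.5495, 0.1933, 0.0447]
tcp_rot: [[-0.999, 0.04, 0.001], [0.04, 0.999, 0.0], [-0.001, 0.0, -1.0]]
force: [-1.1, 0.1, 1.1]
opening: 0.001
grasp_force: 0.2
time_s: 22.45
position: [0.5498, 0.1932, 0.0445]
tcp_rot: [[-0.999, 0.04, -0.001], [0.04, 0.999, 0.0], [0.001, -0.0, -1.0]]
force: [-2.0, 0.8, 1.6]
opening: 0.007
grasp_force: 0.8
```

```bash
python3 -m jog '[{"tx":-0.1,"ty":0,"tz":0,"roll":0,"jaw":0},{"tx":-0.1,"ty":0,"tz":0,"roll":0,"jaw":0},{"tx":0,"ty":0,"tz":0,"roll":0,"jaw":0}]'
python3 -m jog '[{"tx":-0.1,"ty":0,"tz":0,"roll":0,"jaw":0},{"tx":-0.1,"ty":0,"tz":0,"roll":0,"jaw":0},{"tx":0,"ty":0,"tz":0,"roll":0,"jaw":0}]'
```

```text
time_s: 22.75
position: [0.552, 0.1931, 0.0445]
tcp_rot: [[-0.999, 0.04, -0.0], [0.04, 0.999, -0.0], [0.0, -0.0, -1.0]]
force: [-2.4, 0.4, 1.8]
opening: 0.006
grasp_force: 1.0
time_s: 23.05
position: [0.5521, 0.1931, 0.0445]
tcp_rot: [[-0.999, 0.04, -0.004], [0.04, 0.999, -0.0], [0.004, -0.0, -1.0]]
force: [-6.2, 0.8, 4.0]
opening: 0.006
grasp_force: 2.8
```

```bash
python3 -m jog '[{"tx":-0.1,"ty":0,"tz":0,"roll":0,"jaw":0},{"tx":-0.1,"ty":0,"tz":0,"roll":0,"jaw":0},{"tx":0,"ty":0,"tz":0,"roll":0,"jaw":0}]'
python3 -m jog '[{"tx":1,"ty":0,"tz":0,"roll":0,"jaw":0},{"tx":3,"ty":0,"tz":0,"roll":0,"jaw":0},{"tx":3,"ty":0,"tz":-1,"roll":0,"jaw":0},{"tx":0,"ty":0,"tz":-4,"roll":0,"jaw":0},{"tx":0,"ty":0,"tz":-4,"roll":0,"jaw":0},{"tx":0,"ty":0,"tz":-4,"roll":0,"jaw":0},{"tx":0,"ty":0,"tz":0,"roll":0,"jaw":0},{"tx":0,"ty":0,"tz":0,"roll":0,"jaw":0}]'
python3 - <<'E'
from h import *
a=cv2.imread("pics/top0.png"); c=capture("top"); b=c["img"][:,:,::-1]
cv2.imwrite("pics/cmp.png",cv2.resize(np.vstack([a[85:255,225:425],b[85:255,225:425]]),None,fx=1.75*1,fy=1.75))
for n,z in [("yellow_dispenser",0),("yellow_dispenser_knob",.042),("red_dispenser",0),("tray",0),("yellow_tub1",.005)]:
    for k in landmark_of("top",n)[:2]: print(n,round(k["p"],2),np.round(k["point"]),at(c,k["point"],z).round(4))
def y(i): # yellow knob
    h=cv2.cvtColor(i,cv2.COLOR_BGR2HSV); m=cv2.inRange(h,(24,180,80),(34,255,255))[215:250,245:275]; p=np.argwhere(m); return p.mean(0)+[215,245],len(p)
print(y(a),y(np.ascontiguousarray(b)))
# shift of caps/tail
for nm,(r0,r1,c0,c1) in dict(ycap=(140,200,228,292),ytail=(98,135,240,296),red=(98,205,345,412),knob=(222,242,246,274)).items():
    g=lambda i: cv2.cvtColor(np.ascontiguousarray(i[r0:r1,c0:c1]),cv2.COLOR_BGR2GRAY).astype(np.float32)
    print(nm,cv2.phaseCorrelate(g(a),g(b)))
E
```

```text
time_s: 23.35
position: [0.5521, 0.1931, 0.0445]
tcp_rot: [[-0.999, 0.04, -0.008], [0.04, 0.999, -0.001], [0.008, -0.001, -1.0]]
force: [-8.4, 1.8, 7.2]
opening: 0.005
grasp_force: 4.3
time_s: 24.15
position: [0.4875, 0.1958, 0.1758]
tcp_rot: [[-0.999, 0.04, 0.005], [0.04, 0.999, 0.001], [-0.005, 0.001, -1.0]]
force: [-0.5, 0.6, -0.9]
opening: 0.008
grasp_force: 0.0
yellow_dispenser 0.7 [190. 267.] [0.6723 0.1864 0.    ]
yellow_dispenser_knob 0.6 [191. 377.] [ 0.6588 -0.0308  0.042 ]
red_dispenser 0.84 [195. 376.] [ 0.6636 -0.032   0.    ]
tray 0.96 [300. 536.] [ 0.4588 -0.3367  0.    ]
yellow_tub1 0.96 [299. 539.] [ 0.4591 -0.339   0.005 ]
yellow_tub1 0.52 [185. 263.] [0.6818 0.1945 0.005 ]
(array([231.47244094, 257.79527559]), 127) (array([229.07692308, 260.43076923]), 65)
ycap ((0.14828529583370198, -0.03757603575120072), 0.7342274496952693)
ytail ((0.055346306752582564, -0.09499604658772043), 0.9950473834077517)
red ((-0.029504627348018175, -0.04089385746588903), 0.9616935510694244)
knob ((0.3439371123851327, 0.28406595443829197), 0.5217928155263265)
```

View pics/cmp.png

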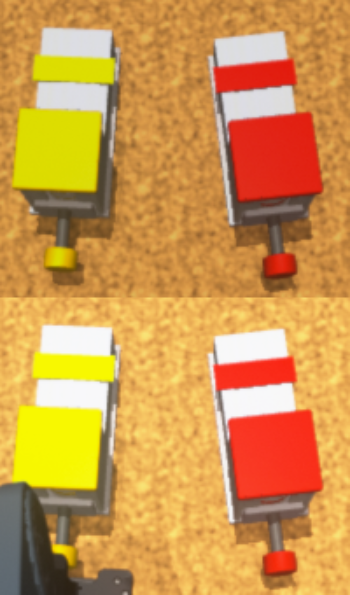

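The comparison shows both dispensers unmoved (shift under 0.2 px), but the yellow knob is partly hidden. I'll move clear and check it numerically.

```bash
python3 -m jog '[{"tx":0,"ty":-4,"tz":-1,"roll":0,"jaw":0},{"tx":0,"ty":-4,"tz":-1,"roll":0,"jaw":0},{"tx":0,"ty":-4,"tz":-1,"roll":0,"jaw":0},{"tx":0,"ty":-4,"tz":0,"roll":0,"jaw":0},{"tx":0,"ty":-4,"tz":0,"roll":0,"jaw":0},{"tx":0,"ty":-4,"tz":0,"roll":0,"jaw":0},{"tx":0,"ty":0,"tz":0,"roll":0,"jaw":0},{"tx":0,"ty":0,"tz":0,"roll":0,"jaw":0}]'
python3 - <<'E'
from h import *
for n,(r0,r1,c0,c1) in dict(top=(222,242,246,274),side=(212,238,296,322)).items():
    a=cv2.imread(f"pics/{n}0.png"); b=np.ascontiguousarray(capture(n)["img"][:,:,::-1])
    def y(i):
        h=cv2.cvtColor(i,cv2.COLOR_BGR2HSV)[r0:r1,c0:c1]; m=cv2.inRange(h,(24,150,60),(34,255,255)); p=np.argwhere(m); return p.mean(0)+[r0,c0],p.min(0)+[r0,c0],p.max(0)+[r0,c0],len(p)
    print(n,y(a),y(b))
    g=lambda i: cv2.cvtColor(i[r0:r1,c0:c1],cv2.COLOR_BGR2GRAY).astype(np.float32)
    print(cv2.phaseCorrelate(g(a),g(b)))
    for t in ("yellow_tub1","mustard","mayo_jar","tray","yellow_dispenser_knob"):
        print(t,[(round(k["p"],2),np.round(k["point"])) for k in landmark_of(n,t)[:2]])
E
```

```text
time_s: 25.25
position: [0.4761, -0.0447, 0.2039]
tcp_rot: [[-0.999, 0.043, -0.001], [0.043, 0.999, 0.001], [0.001, 0.001, -1.0]]
force: [0.6, -0.1, -1.2]
opening: 0.004
grasp_force: 0.0
top (array([231.47244094, 257.79527559]), array([226, 252]), array([237, 264]), 127) (array([231.52760736, 257.99386503]), array([226, 251]), array([237, 266]), 163)
((0.04678254566942108, -0.14320056524624292), 0.9477226479848226)
yellow_tub1 [(0.64, array([300., 538.])), (0.58, array([185., 266.]))]
mustard [(0.88, array([252., 149.]))]
mayo_jar [(0.71, array([176., 498.])), (0.31, array([298., 540.]))]
tray [(0.95, array([299., 535.])), (0.2, array([297., 539.]))]
yellow_dispenser_knob [(0.26, array([186., 264.]))]<stdin>:5: RuntimeWarning: Mean of empty slice.
  ret = um.true_divide(
Traceback (most recent call last):
ValueError: zero-size array to reduction operation minimum which has no identity
```

The knob is back within 0.15 px (about 0.3 mm) of where it started, so the slide is home. The tub is in the tray and nothing else has moved.

```bash
python3 -c "
from rig import hand_in; print(hand_in())"
```

```text
the job is handed in; nothing more can be done
None
```

I handed the job in at about 25 s: the yellow-lidded tub is in the blue tray and the slide is pushed home, with no visible shift of the dispensers or tray; I couldn't see directly whether the next tub dropped into the pocket.

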